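# Close the tea jar with its tapered stopper

### The arm

A 7-joint arm with a two-finger parallel gripper is mounted at the origin on the work surface. World frame = base frame: x ahead of the robot, y to its left, z up, the work surface at z = 0. Lengths are in mm, angles in degrees, forces in N, time in s.
With the tool pointing down it reaches from about 350 to 900 mm from the base axis. Payload 7.2 kg.
Tool frame: the origin (TCP) lies at the very end of the fingers, on their centre line; the grasp point (between the pads) lies 19 mm behind it; z points along the fingers, y is the direction in which the jaws open and shut (so a half turn about z gives the same grasp; the last joint's range is limited). The gripper opens to 88 mm and grips with 3 to 60 N. Pads are 20 mm wide; open, the fingers measure 115 mm over their backs; the gripper's body (75 mm by 178 mm) begins 61 mm behind the grasp point.
Start: joints at [73.155, 23.554, -0.728, 91.456, 0.321, 64.991, -4.71], TCP at [139.916, -609.141, 222.653] pointing down, gripper open.
Joint ranges: [-169.25, 169.25], [-16.82, 113.86], [-84.01, 82.57], [7.8, 145.47], [-59.2, 239.2], [7.22, 106.19], [-163.78, 163.78]. Speed limits (degrees/s): [136.94, 136.94, 172.46, 172.46, 180, 180, 180].

### API

Orientations are given as a 3x3 rotation matrix whose columns are the frame's x, y, z axes.
In Python, from bench import sense, get_image, camera_model, close_job gives the robot as it stands.
- The arm moves only by the tool move_arm, never from a script. Its argument "commands" is a list of rows, each an object with "linear": the shift along the tool's x, y, z normalised to -1 to 1, where 1 is 0.15 m, a list of three; "dr": the turn, a rotation vector about the tool's x, y, z normalised to -1 to 1, where 1 is 45 degrees, a list of three; "hand": the opening in per cent of the stroke, from 0 (shut) to 100 (fully open). In form: [{"linear": [x, y, z], "dr": [ax, ay, az], "hand": hand}, ...]. A call has 1 to 5 rows; each row shifts and turns the pose as measured when the row begins, along the tool's axes as they then stand; what a row does not reach is not made up. A row lasts 1/10 s, in which the tool goes at most 50 mm and 8.59 degrees, less where a joint would pass 70% of its speed; a pose out of reach is approached as far as the arm can. A call with a number of a shift or a turn outside -1 to 1 is refused whole. A call with a gripper value outside its range is refused whole. The fingers move at their own pace and stop on an object; "grip_force" is the grip in N (left out, the last holds). Time passes only in rows, so rows that do not move let the fingers close. It gives the time, the measured TCP pose, the force and the opening at its end, in the units of the state.
- sense(): the state, without advancing time (a new reading comes with each control period).
- get_image(name): name is "scene" or "top"; returns the picture (420x560x3 uint8, red, green, blue); there is no depth.
- camera_model(name): a dict with "fx", "fy", "cx", "cy" (pixels), "eye" and "orientation" of the camera in the world. Camera axes: x right, y up, looking along -z (the intrinsics and any distortion apply to the point x, -y, -z); pixel columns grow to the right and rows downward; lengths in mm; the calibration is good to about 2 mm. A picture is of the moment at which its call begins. camera_model takes no time and is no camera call.
- close_job(): hands the job in, once; it reports no verdict.
The state is a dict: "clock": time; "qpos": joint angles; "dq": joint speeds; "joint_torque": joint torques, N m; "position": TCP position; "ee_rot": TCP orientation; "force": force on the tool from outside, world axes, zero at the start; "wrist_torque": the same for the moment, N m; "opening": finger opening in mm.
Only numpy, scipy, OpenCV 4.12 (cv2) and the standard library are available. Lean on these libraries where they do the work, as an engineer would, in place of code of your own. Each camera call takes 0.05 s, during which the arm holds its last target. There are 200 camera calls.

### The job

The tapered stopper of the open tea jar has fallen over on the desk. Stand it up on its narrow end on the desk and let go of it, then take it from above and lower it gently, still in the grip, into the jar's tapered mouth until it is fully home. Before letting go, check that it has not jammed: rock it clearly to one side (some 6 to 8 degrees), easing it up only a few millimetres so that its taper stays in the mouth, then seat it fully home and upright again and leave it there; leave the mug and the lotion bottle where they are.

Things in the scene. Friction and masses are not known exactly. Their poses are not given: they have to be found in the camera images.
- stopper_mid (a point): The loose dark wooden stopper, 90 g, round, 104 mm long: point on its axis 52 mm from either end; z runs along the axis from the narrow end to the grip. Taper: radius 15 mm at the foot, evenly to 27 mm at 46 mm up; then a collar of radius 27 mm up to 66 mm. At the start it lies on the side of its taper on the desk (desk top z = 0), axis rising 14.6 degrees towards the grip. Stands on its foot.
- stopper_grip (a point): Point on the same axis, 88 mm from the foot, in the steel round grip on top of the stopper: radius 12 mm, from 66 to 104 mm above the foot. Same axes as stopper_mid.
- jar_mouth (a point): Centre of the round rim of the open white jar, 90 mm above the desk; z up. The mouth tapers like the stopper: radius 25.4 mm at the rim, 16 mm at 36 mm below it. Fully home, the stopper's foot is about 40 mm below the rim, its middle 12 mm above it, the collar's underside 6 mm above it. To tilt 7 degrees in the mouth the stopper must ride up 5 to 8 mm.
- jar: The open white stoneware jar, heavy, does not move; origin at the centre of its underside. Body radius 47 mm up to 42 mm high, neck of outer radius 37 mm from 56 mm up to the rim at 90 mm.
- closed_jar: A second, identical jar, immovable, already closed with an identical stopper, 154 mm high over its grip; origin at the centre of its underside. It and the open jar may change places. Nothing to do there.
- mug: Blue mug, loose, 85 mm high, 38 mm radius with a handle towards its own +y; origin at the centre of its underside. To be left alone.
- lotion: White lotion bottle with a grey cap, loose, 130 mm high, radius 24 mm; origin at the centre of its underside. To be left alone.
Things that resemble listed ones, but are neither listed nor needed, are in the scene too. What is shaped like the jar but orange is not meant.

How it is judged:
By the outcome, as a careful person would: the job done as asked, in the order asked, and still so for the second after the job is handed in, with the robot touching nothing.
It also fails if it takes over 67 s, if anything falls off the work surface, if the arm or the gripper's body presses on something with over 40 N, if the wrist force passes 120 N, or if a joint passes its speed limit or range.

## Working session

There is one attempt and no reset: what is moved stays moved. The work goes in short steps, Python scripts to look and compute and a tool call to move; the robot and the scene stay as the last step left them, time stands still between calls to the robot, and variables do not carry over. Pictures are saved under pics/ and viewed, about 8 in all and at most 12, crops included, and the job is handed in when it is done.

Besides the shell and the picture viewer there is one more tool, called after "Call:" by a JSON object that holds its "op" and its "data", one argument or row to a line. move_arm: Moves the arm, as the interface text tells. Scaled input: -1 to 1 covers 0.15 m each way for a shift and 45 degrees each way for a turn. Its arguments: {"type":"object","properties":{"commands":{"type":"array"},"grip_force":{"type":"number"}},"required":["commands"]}

```bash
mkdir -p pics
cat > h.py <<'E'
import numpy as np, cv2
from bench import sense,get_image,camera_model,close_job
def cam(n):
    m=camera_model(n); return m,np.array(m['eye'],float),np.array(m['orientation'],float)
def ray(n,u,v,z):
    m,e,R=cam(n); d=R@np.array([(u-m['cx'])/m['fx'],-(v-m['cy'])/m['fy'],-1]); return e+d*(z-e[2])/d[2]
def proj(n,p):
    m,e,R=cam(n); q=R.T@(np.array(p,float)-e); return m['cx']+m['fx']*q[0]/-q[2], m['cy']-m['fy']*q[1]/-q[2]
def snap(n,f):
    im=get_image(n); cv2.imwrite('pics/'+f,cv2.cvtColor(im,cv2.COLOR_RGB2BGR)); return im
E
python3 - <<'E'
from h import *
for n in('scene','top'):
    snap(n,n+'0.png'); print(camera_model(n))
print(sense())
E
```

```text
{'fx': 427.86494976303806, 'fy': 427.86494976303806, 'cx': 280.28444620569894, 'cy': 202.1250512050111, 'eye': array([1068.27748281,  802.34437497,  668.71695146]), 'orientation': array([[-0.85930939, -0.27099819,  0.43375956],
       [ 0.51119698, -0.48207427,  0.71153499],
       [ 0.01627962,  0.83316528,  0.5527844 ]])}
{'fx': 466.22453851106405, 'fy': 466.22453851106405, 'cx': 282.33235306507333, 'cy': 209.21365247538267, 'eye': array([ 374.07691264,   47.34499925, 1274.25159297]), 'orientation': array([[-0.00191075,  0.98163582, -0.19075498],
       [-0.99999744, -0.00164514,  0.00155075],
       [ 0.00120845,  0.19075746,  0.98163646]])}
{'clock': 0.1, 'qpos': array([73.15605692, 23.59453887, -0.72837997, 91.49524856,  0.31907536,
       64.9895318 , -4.70866727]), 'dq': array([-0.1124343 , -0.14413309, -0.02357024, -0.17215655, -0.04725601,
       -0.12808716, -0.0671397 ]), 'joint_torque': array([ 3.40539220e-03, -5.89091277e+01,  6.44104164e-01, -2.91709131e+01,
       -5.37966820e-02,  1.45023348e-02,  4.32538843e-05]), 'position': array([ 139.80069905, -608.73791568,  221.93149896]), 'ee_rot': array([[ 9.74612659e-01,  2.23897366e-01, -3.66227367e-04],
       [ 2.23897655e-01, -9.74611796e-01,  1.29877636e-03],
       [-6.61369060e-05, -1.34780133e-03, -9.99999090e-01]]), 'force': array([-1.26471726, -0.23935789, -0.52170364]), 'wrist_torque': array([ 0.03064124,  0.01604062, -0.02715266]), 'opening': 87.73745270649323}
```

View pics/scene0.png

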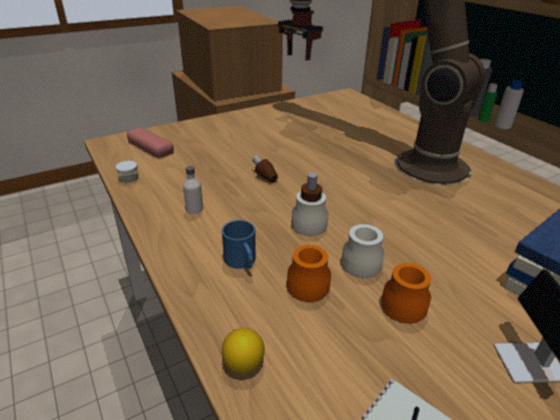

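View pics/top0.png

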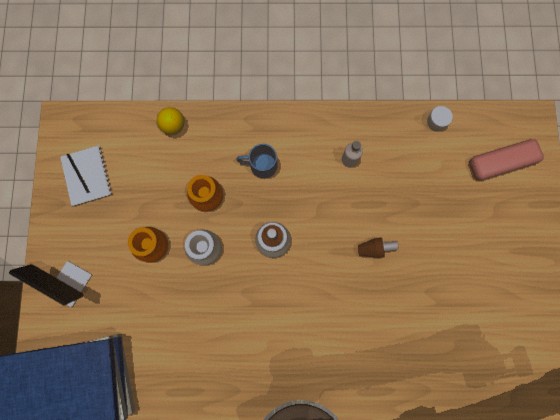

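The scene view has the fallen stopper at (264,168), the open white jar at (364,250) and the closed jar at (311,205). The top view has the stopper at (378,248) with its grip to the right, and the open jar's mouth at (201,247). Next I enlarge these areas.

Run:
```python
from h import *
a=cv2.imread('pics/top0.png');b=cv2.imread('pics/scene0.png')
c=lambda im,u,v:cv2.resize(im[v:v+50,u:u+66],None,fx=6,fy=6,interpolation=cv2.INTER_CUBIC)
cv2.imwrite('pics/c1.png',np.vstack([np.hstack([c(a,345,223),c(a,170,223)]),np.hstack([c(b,235,145),c(b,332,217)])]))
```

```text
(no output)
```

View pics/c1.png

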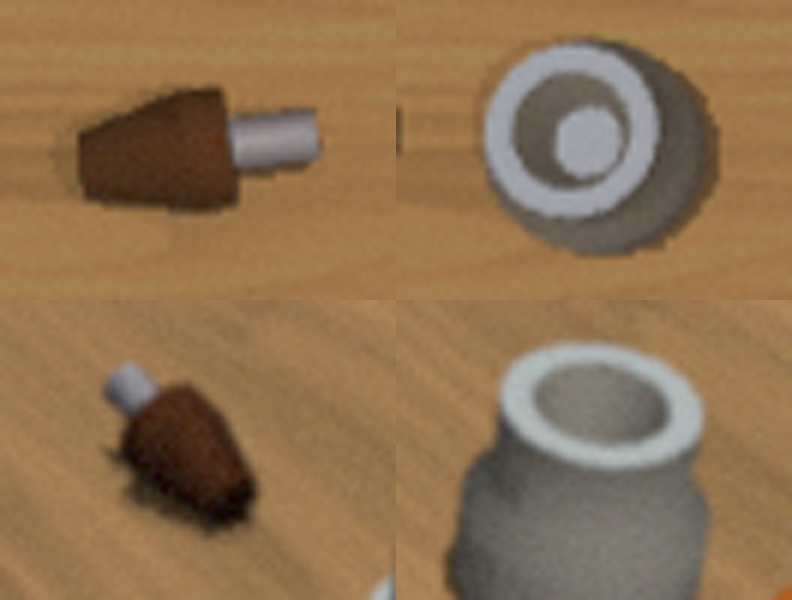

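Top-left crop: stopper foot at about (358.1,250.3), grip end at (397.6,245.4). Top-right crop: rim centre at about (198.9,244). Lower crops: rim centre in the scene view at about (365.8,234.1), grip end at (255,158) and foot at (274,178).

Run:
```python
from h import *
print('rim',ray('top',198.9,244.0,90),ray('scene',365.8,234.1,90))
A=ray('top',358.1,250.3,14.5);B=ray('top',397.6,245.4,40.7);print('foot,grip end',A,B,np.linalg.norm(B-A))
a=np.arctan2(*(B-A)[[1,0]]);e=np.radians(14.6);d=np.array([np.cos(a)*np.cos(e),np.sin(a)*np.cos(e),np.sin(e)])
print('yaw',np.degrees(a),d)
mid=(A+B)/2; print('mid',mid,'grip',mid+36*d)
# masks: wood and grip centroids in both views vs predictions
for n,box in(('top',(345,223)),('scene',(235,145))):
    im=cv2.imread('pics/%s0.png'%n)[box[1]:box[1]+50,box[0]:box[0]+66].astype(int)
    b,g,r=im[...,0],im[...,1],im[...,2]
    gm=((r-b)<30)&(r>90); wm=(r<95)&~gm
    for nm,m in(('grip',gm),('wood',wm)):
        k,l,s,c=cv2.connectedComponentsWithStats(m.astype(np.uint8)); i=1+np.argmax(s[1:,4]); print(n,nm,s[i],c[i]+box)
    for t in(0,40,66,85,104): print(t,np.round(proj(n,A+d*t),1))
print('closed grip', ray('top',271.5,233.5,154))
```

```text
rim [514.19447073 258.4050616   90.        ] [514.66586887 260.00439164  90.        ]
foot,grip end [ 505.24134898 -159.51353799   14.5       ] [ 515.36041236 -260.57593052   40.7       ] 104.89252894004606
yaw -84.28220849511348 [ 0.09641164 -0.96289451  0.25206936]
mid [ 510.30088067 -210.04473425   27.6       ] grip [ 513.77169956 -244.70893657   36.6744969 ]
top grip [ 38  18  15  10 121] [389.98347107 245.79338843]
top wood [ 13  15  32  20 433] [371.76443418 248.37875289]
0 [358.1 250.3]
40 [373.  248.5]
66 [382.8 247.2]
85 [390.  246.3]
104 [397.3 245.4]
scene grip [18 11  8  7 37] [256.62162162 158.83783784]
scene wood [ 18  15  25  24 401] [265.34663342 171.44389027]
0 [274.1 178.5]
40 [266.8 170.4]
66 [262.1 165.3]
85 [258.8 161.6]
104 [255.5 158. ]
closed grip [531.8614281   71.93840075 154.        ]
```

Both views agree: the open jar's rim centre is at (514.4,259), and the stopper's middle is at (510,-210,27.6) with yaw −84°. The measured length is 104.9 mm against the stated 104. I'll grasp with the tool tilted, so that standing the stopper up splits the turn to either side of vertical.

```bash
cat >> h.py <<'E'
from scipy.spatial.transform import Rotation as Ro, Slerp
def frame(tiltdeg, ya=5.7):
    # tool y at azimuth ya, tool z tilted from down by tiltdeg towards azimuth ya+90
    c,s=np.cos(np.radians(ya)),np.sin(np.radians(ya)); y=np.array([c,s,0]); h=np.array([-s,c,0]); t=np.radians(tiltdeg)
    z=np.sin(t)*h-np.cos(t)*np.array([0,0,1]); return np.column_stack([np.cross(y,z),y,z])
def plan(R,p,n):
    s=sense(); R0=s['ee_rot'];p0=s['position']; S=Slerp([0,1],Ro.from_matrix([R0,R])); p=np.array(p,float)
    print('t',round(s['clock'],2),'pos',np.round(p0,1),'q',np.round(s['qpos'],0),'F',np.round(s['force'],1),'open',round(s['opening'],1))
    for k in range(n):
        a=S(k/n).as_matrix();b=S((k+1)/n).as_matrix()
        print(np.round(a.T@(p-p0)/n/150,3),np.round(Ro.from_matrix(a.T@b).as_rotvec(degrees=True)/45,3))
E
python3 - <<'E'
from h import *
R=frame(30.4);print(R); plan(R,[518,-291,113],13)
E
```

```text
[[-0.08566464  0.99505557 -0.05025915]
 [ 0.85824903  0.09931975  0.50353172]
 [ 0.50603376  0.         -0.86251367]]
t 0.1 pos [ 139.8 -608.7  221.9] q [73. 24. -1. 91.  0. 65. -5.] F [-1.3 -0.2 -0.5] open 87.7
[ 0.226 -0.115  0.056] [ 0.037  0.042 -0.138]
[ 0.235 -0.089  0.067] [ 0.037  0.042 -0.138]
[ 0.24  -0.061  0.077] [ 0.037  0.042 -0.138]
[ 0.243 -0.032  0.086] [ 0.037  0.042 -0.138]
[ 0.241 -0.003  0.095] [ 0.037  0.042 -0.138]
[0.237 0.026 0.102] [ 0.037  0.042 -0.138]
[0.229 0.054 0.109] [ 0.037  0.042 -0.138]
[0.218 0.081 0.115] [ 0.037  0.042 -0.138]
[0.204 0.108 0.119] [ 0.037  0.042 -0.138]
[0.187 0.133 0.122] [ 0.037  0.042 -0.138]
[0.167 0.155 0.123] [ 0.037  0.042 -0.138]
[0.145 0.176 0.124] [ 0.037  0.042 -0.138]
[0.121 0.194 0.123] [ 0.037  0.042 -0.138]
```

Call:
{"op": "move_arm", "data": {
  "commands": [
    {"linear": [0.226, -0.115, 0.056], "dr": [0.037, 0.042, -0.138], "hand": 100},
    {"linear": [0.235, -0.089, 0.067], "dr": [0.037, 0.042, -0.138], "hand": 100},
    {"linear": [0.24, -0.061, 0.077], "dr": [0.037, 0.042, -0.138], "hand": 100},
    {"linear": [0.243, -0.032, 0.086], "dr": [0.037, 0.042, -0.138], "hand": 100},
    {"linear": [0.241, -0.003, 0.095], "dr": [0.037, 0.042, -0.138], "hand": 100}
  ]
}}

```text
clock: 0.6
position: [283.5, -484.6, 178.3]
ee_rot: [[0.704, 0.706, 0.073], [0.682, -0.702, 0.208], [0.198, -0.097, -0.975]]
force: [0.5, -0.6, -0.5]
opening: 88.1
```

Run:
```python
from h import *
plan(frame(30.4),[518,-291,113],10)
```

```text
t 0.6 pos [ 283.5 -484.6  178.3] q [ 70.  26. -13.  96.  -5.  67.  15.] F [ 0.5 -0.6 -0.5] open 88.1
[0.189 0.024 0.081] [ 0.029  0.034 -0.109]
[0.184 0.042 0.085] [ 0.029  0.034 -0.109]
[0.178 0.06  0.089] [ 0.029  0.034 -0.109]
[0.17  0.077 0.092] [ 0.029  0.034 -0.109]
[0.16  0.093 0.094] [ 0.029  0.034 -0.109]
[0.149 0.108 0.096] [ 0.029  0.034 -0.109]
[0.136 0.123 0.097] [ 0.029  0.034 -0.109]
[0.122 0.136 0.097] [ 0.029  0.034 -0.109]
[0.108 0.148 0.097] [ 0.029  0.034 -0.109]
[0.092 0.159 0.096] [ 0.029  0.034 -0.109]
```

Call:
{"op": "move_arm", "data": {
  "commands": [
    {"linear": [0.189, 0.024, 0.081], "dr": [0.029, 0.034, -0.109], "hand": 100},
    {"linear": [0.184, 0.042, 0.085], "dr": [0.029, 0.034, -0.109], "hand": 100},
    {"linear": [0.178, 0.06, 0.089], "dr": [0.029, 0.034, -0.109], "hand": 100},
    {"linear": [0.17, 0.077, 0.092], "dr": [0.029, 0.034, -0.109], "hand": 100},
    {"linear": [0.16, 0.093, 0.094], "dr": [0.029, 0.034, -0.109], "hand": 100}
  ]
}}

```text
clock: 1.1
position: [403.7, -381.2, 143.2]
ee_rot: [[0.321, 0.946, 0.044], [0.869, -0.312, 0.383], [0.376, -0.084, -0.923]]
force: [0.3, 0.4, -0.4]
opening: 87.5
```

Run:
```python
from h import *
plan(frame(30.4),[518,-291,113],5)
```

```text
t 1.1 pos [ 403.7 -381.2  143.2] q [ 64.  33. -22.  93.  -6.  70.  28.] F [ 0.3  0.4 -0.4] open 87.5
[0.138 0.11  0.09 ] [ 0.028  0.032 -0.105]
[0.126 0.123 0.091] [ 0.028  0.032 -0.105]
[0.113 0.135 0.091] [ 0.028  0.032 -0.105]
[0.1   0.146 0.09 ] [ 0.028  0.032 -0.105]
[0.085 0.155 0.089] [ 0.028  0.032 -0.105]
```

Call:
{"op": "move_arm", "data": {
  "commands": [
    {"linear": [0.138, 0.11, 0.09], "dr": [0.028, 0.032, -0.105], "hand": 100},
    {"linear": [0.126, 0.123, 0.091], "dr": [0.028, 0.032, -0.105], "hand": 100},
    {"linear": [0.113, 0.135, 0.091], "dr": [0.028, 0.032, -0.105], "hand": 100},
    {"linear": [0.1, 0.146, 0.09], "dr": [0.028, 0.032, -0.105], "hand": 100},
    {"linear": [0.085, 0.155, 0.089], "dr": [0.028, 0.032, -0.105], "hand": 100}
  ]
}}

```text
clock: 1.6
position: [520.0, -286.7, 110.0]
ee_rot: [[-0.1, 0.993, -0.056], [0.852, 0.114, 0.511], [0.514, 0.003, -0.858]]
force: [0.3, 0.3, 0.4]
opening: 87.6
```

Run:
```python
from h import *
plan(frame(30.4),[518,-291,113],2); plan(frame(30.4),[515.5,-265.6,70],4);
```

```text
t 1.6 pos [ 520.  -286.7  110. ] q [ 55.  45. -30.  84.  -4.  75.  38.] F [0.3 0.3 0.4] open 87.6
[-0.007 -0.008 -0.016] [-0.003 -0.006  0.009]
[-0.007 -0.008 -0.016] [-0.003 -0.006  0.009]
t 1.6 pos [ 520.  -286.7  110. ] q [ 55.  45. -30.  84.  -4.  75.  38.] F [0.3 0.3 0.4] open 87.6
[-0.004 -0.004  0.076] [-0.002 -0.003  0.005]
[-0.003 -0.004  0.076] [-0.002 -0.003  0.005]
[-0.003 -0.004  0.076] [-0.002 -0.003  0.005]
[-0.003 -0.004  0.076] [-0.002 -0.003  0.005]
```

Call:
{"op": "move_arm", "data": {
  "commands": [
    {"linear": [-0.004, -0.004, 0.076], "dr": [-0.002, -0.003, 0.005], "hand": 100},
    {"linear": [-0.004, -0.004, 0.076], "dr": [-0.002, -0.003, 0.005], "hand": 100},
    {"linear": [-0.004, -0.004, 0.07], "dr": [-0.002, -0.003, 0.005], "hand": 100},
    {"linear": [-0.004, -0.004, 0.06], "dr": [-0.002, -0.003, 0.005], "hand": 100},
    {"linear": [0, 0, 0], "dr": [0, 0, 0], "hand": 100}
  ]
}}

```text
clock: 2.1
position: [514.6, -263.3, 67.1]
ee_rot: [[-0.084, 0.995, -0.053], [0.857, 0.099, 0.506], [0.509, -0.003, -0.861]]
force: [-0.4, -0.2, 0.6]
opening: 87.8
```

Run:
```python
from h import *
plan(frame(30.4),[513.4,-240.6,26.8],5)
snap('top','t1.png');snap('scene','s1.png')
a=cv2.imread('pics/top0.png')
c=lambda f,u,v:cv2.resize(cv2.imread('pics/'+f)[v:v+90,u:u+80],None,fx=5,fy=5,interpolation=cv2.INTER_CUBIC)
cv2.imwrite('pics/c2.png',np.hstack([c('t1.png',350,200),c('s1.png',220,110)]))
s=sense();print([np.round(proj(n,s['position'])) for n in('top','scene')])
```

```text
t 2.1 pos [ 514.6 -263.3   67.1] q [ 55.  46. -29.  89.  -4.  69.  37.] F [-0.4 -0.2  0.6] open 87.8
[-0.001  0.002  0.062] [-0.001 -0.001 -0.   ]
[-0.001  0.002  0.062] [-0.001 -0.001 -0.   ]
[-0.001  0.002  0.062] [-0.001 -0.001 -0.   ]
[-0.001  0.001  0.062] [-0.001 -0.001 -0.   ]
[-0.001  0.001  0.062] [-0.001 -0.001 -0.   ]
[array([402., 244.]), array([255., 149.])]
```

View pics/c2.png

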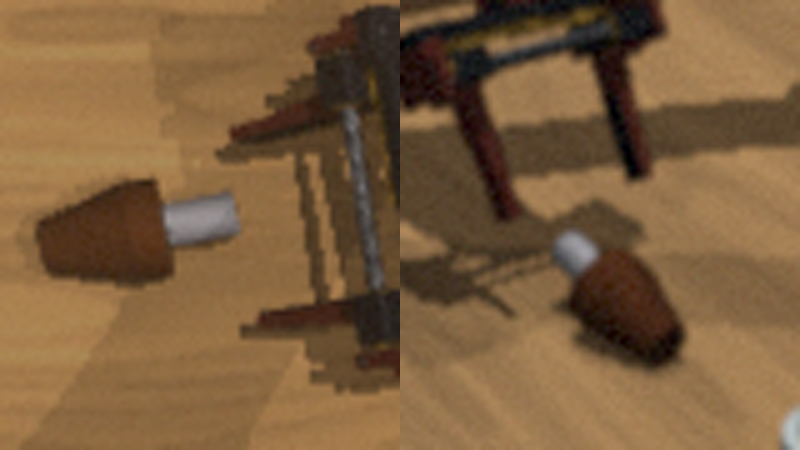

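The top crop shows the two fingertips at about (396,227) and (398,265) straddling the line of the grip, whose end is at (397,243). The scene crop agrees. I advance and close.

Call:
{"op": "move_arm", "data": {
  "commands": [
    {"linear": [0, 0.004, 0.065], "dr": [0, 0, 0], "hand": 100},
    {"linear": [0, 0.004, 0.065], "dr": [0, 0, 0], "hand": 100},
    {"linear": [0, 0.004, 0.065], "dr": [0, 0, 0], "hand": 100},
    {"linear": [0, 0.002, 0.06], "dr": [0, 0, 0], "hand": 100},
    {"linear": [0, 0, 0.035], "dr": [0, 0, 0], "hand": 100}
  ]
}}

```text
clock: 2.7
position: [516.0, -242.6, 29.2]
ee_rot: [[-0.083, 0.995, -0.047], [0.859, 0.096, 0.503], [0.505, 0.001, -0.863]]
force: [0.3, 0.5, -0.2]
opening: 87.8
```

Run:
```python
from h import *
plan(frame(30.4),[514,-240.6,26.8],1)
```

```text
t 2.7 pos [ 516.  -242.6   29.2] q [ 53.  47. -29.  91.  -4.  63.  37.] F [ 0.3  0.5 -0.2] open 87.8
[ 0.004 -0.012  0.021] [ 0.003  0.001 -0.003]
```

Call:
{"op": "move_arm", "data": {
  "commands": [
    {"linear": [0, 0, 0.02], "dr": [0, 0, 0], "hand": 50},
    {"linear": [0, 0, 0], "dr": [0, 0, 0], "hand": 40},
    {"linear": [0, 0, 0], "dr": [0, 0, 0], "hand": 32},
    {"linear": [0, 0, 0], "dr": [0, 0, 0], "hand": 20},
    {"linear": [0, 0, 0], "dr": [0, 0, 0], "hand": 20}
  ],
  "grip_force": 40
}}

```text
clock: 3.2
position: [515.8, -240.4, 25.8]
ee_rot: [[-0.084, 0.995, -0.048], [0.859, 0.097, 0.503], [0.506, 0.001, -0.863]]
force: [-0.5, -0.0, -1.1]
opening: 51.4
```

Call:
{"op": "move_arm", "data": {
  "commands": [
    {"linear": [0, 0, 0], "dr": [0, 0, 0], "hand": 15},
    {"linear": [0, 0, 0], "dr": [0, 0, 0], "hand": 0},
    {"linear": [0, 0, 0], "dr": [0, 0, 0], "hand": 0}
  ]
}}

```text
clock: 3.5
position: [516.2, -240.9, 26.3]
ee_rot: [[-0.084, 0.995, -0.047], [0.859, 0.096, 0.503], [0.505, 0.001, -0.863]]
force: [-0.5, 0.5, -0.2]
opening: 27.5
```

Run:
```python
from h import *
s=sense();p=s['position']
plan(s['ee_rot'],p+[0,0,60],4)
```

```text
t 3.5 pos [ 516.2 -240.9   26.3] q [ 53.  48. -29.  92.  -4.  63.  37.] F [-0.5  0.5 -0.2] open 27.5
[ 0.05   0.    -0.086] [0. 0. 0.]
[ 0.05   0.    -0.086] [0. 0. 0.]
[ 0.05   0.    -0.086] [0. 0. 0.]
[ 0.05   0.    -0.086] [0. 0. 0.]
```

Call:
{"op": "move_arm", "data": {
  "commands": [
    {"linear": [0, 0, 0], "dr": [0, 0, 0], "hand": 0},
    {"linear": [0, 0, 0], "dr": [0, 0, 0], "hand": 0},
    {"linear": [0, 0, 0], "dr": [0, 0, 0], "hand": 0}
  ]
}}

```text
clock: 3.8
position: [516.1, -241.0, 26.4]
ee_rot: [[-0.084, 0.995, -0.047], [0.859, 0.096, 0.503], [0.505, 0.001, -0.863]]
force: [0.2, 0.1, 0.0]
opening: 23.1
```

Call:
{"op": "move_arm", "data": {
  "commands": [
    {"linear": [0.025, 0, -0.043], "dr": [0, 0, 0], "hand": 0},
    {"linear": [0.05, 0, -0.086], "dr": [0, 0, 0], "hand": 0},
    {"linear": [0.05, 0, -0.086], "dr": [0, 0, 0], "hand": 0},
    {"linear": [0.05, 0, -0.086], "dr": [0, 0, 0], "hand": 0},
    {"linear": [0.025, 0, -0.043], "dr": [0, 0, 0], "hand": 0}
  ]
}}

```text
clock: 4.3
position: [515.8, -241.1, 90.8]
ee_rot: [[-0.083, 0.995, -0.048], [0.859, 0.096, 0.503], [0.505, 0.001, -0.863]]
force: [-0.2, 0.5, -1.7]
opening: 23.3
```

Run:
```python
from h import *
print(sense()['force'])
# stand: tilt -45; keep grasp point (12mm behind TCP) at x,y ; z grip = 90+30
R=frame(-45.);P=np.array([514,-215,125.]);plan(R,P+12*R[:,2],11)
```

```text
[-0.16277869  0.47630126 -1.68045429]
t 4.3 pos [ 515.8 -241.1   90.8] q [ 54.  43. -30.  90.  -5.  68.  36.] F [-0.2  0.5 -1.7] open 23.3
[ 0.017  0.    -0.008] [ 0.    -0.152 -0.   ]
[ 0.016  0.    -0.01 ] [ 0.    -0.152 -0.   ]
[ 0.015  0.    -0.012] [ 0.    -0.152 -0.   ]
[ 0.013  0.    -0.014] [ 0.    -0.152 -0.   ]
[ 0.011  0.    -0.015] [ 0.    -0.152 -0.   ]
[ 0.01   0.001 -0.016] [ 0.    -0.152 -0.   ]
[ 0.008  0.001 -0.017] [ 0.    -0.152 -0.   ]
[ 0.005  0.001 -0.018] [ 0.    -0.152 -0.   ]
[ 0.003  0.001 -0.019] [ 0.    -0.152 -0.   ]
[ 0.001  0.001 -0.019] [ 0.    -0.152 -0.   ]
[-0.001  0.001 -0.019] [ 0.    -0.152 -0.   ]
```

Call:
{"op": "move_arm", "data": {
  "commands": [
    {"linear": [0.017, 0, -0.008], "dr": [0, -0.08, 0], "hand": 0},
    {"linear": [0.017, 0, -0.01], "dr": [0, -0.14, 0], "hand": 0},
    {"linear": [0.016, 0, -0.012], "dr": [0, -0.152, 0], "hand": 0},
    {"linear": [0.014, 0, -0.014], "dr": [0, -0.152, 0], "hand": 0},
    {"linear": [0.011, 0, -0.015], "dr": [0, -0.152, 0], "hand": 0}
  ]
}}

```text
clock: 4.8
position: [515.9, -239.9, 107.6]
ee_rot: [[-0.085, 0.996, 0.01], [0.996, 0.085, -0.02], [-0.02, 0.008, -1.0]]
force: [0.1, 0.7, -1.5]
opening: 23.2
```

Run:
```python
from h import *
R=frame(-45.);P=np.array([514,-215,125.]);plan(R,P+12*R[:,2],8)
```

```text
t 4.8 pos [ 515.9 -239.9  107.6] q [ 36.  27. -22. 106.  14.  49.  12.] F [ 0.1  0.7 -1.5] open 23.2
[ 0.014  0.    -0.008] [ 0.    -0.122 -0.003]
[ 0.013  0.    -0.009] [ 0.    -0.122 -0.003]
[ 0.012  0.    -0.01 ] [ 0.    -0.122 -0.003]
[ 0.011  0.    -0.011] [ 0.    -0.122 -0.003]
[ 0.01   0.    -0.012] [ 0.    -0.122 -0.003]
[ 0.009  0.    -0.013] [ 0.    -0.122 -0.003]
[ 0.007  0.    -0.014] [ 0.    -0.122 -0.003]
[ 0.006  0.    -0.014] [ 0.    -0.122 -0.003]
```

Call:
{"op": "move_arm", "data": {
  "commands": [
    {"linear": [0.014, 0, -0.008], "dr": [0, -0.122, -0.003], "hand": 0},
    {"linear": [0.013, 0, -0.009], "dr": [0, -0.122, -0.003], "hand": 0},
    {"linear": [0.012, 0, -0.01], "dr": [0, -0.122, -0.003], "hand": 0},
    {"linear": [0.011, 0, -0.011], "dr": [0, -0.122, -0.003], "hand": 0},
    {"linear": [0.01, 0, -0.012], "dr": [0, -0.122, -0.003], "hand": 0}
  ]
}}

```text
clock: 5.3
position: [518.0, -227.0, 121.8]
ee_rot: [[-0.074, 0.995, 0.067], [0.864, 0.097, -0.494], [-0.498, 0.021, -0.867]]
force: [-0.5, 0.8, -1.4]
opening: 23.5
```

Run:
```python
from h import *
R=frame(-45.);P=np.array([514,-215,125.]);plan(R,P+12*R[:,2],3)
```

```text
t 5.3 pos [ 518.  -227.   121.8] q [  7.  23.  -9. 117.  48.  48. -31.] F [-0.5  0.8 -1.4] open 23.5
[ 0.013 -0.007  0.006] [ 0.007 -0.112 -0.006]
[ 0.014 -0.006  0.005] [ 0.007 -0.112 -0.006]
[ 0.014 -0.006  0.004] [ 0.007 -0.112 -0.006]
```

Call:
{"op": "move_arm", "data": {
  "commands": [
    {"linear": [0.013, -0.007, 0], "dr": [0.006, -0.112, -0.006], "hand": 0},
    {"linear": [0.013, -0.007, 0], "dr": [0.006, -0.112, -0.006], "hand": 0},
    {"linear": [0.013, -0.007, 0], "dr": [0.006, -0.1, -0.006], "hand": 0},
    {"linear": [0, 0, 0], "dr": [0, 0, 0], "hand": 0}
  ]
}}

```text
clock: 5.7
position: [517.3, -216.7, 121.7]
ee_rot: [[-0.069, 0.994, 0.083], [0.702, 0.108, -0.704], [-0.709, 0.01, -0.706]]
force: [0.3, 0.2, -2.4]
opening: 23.5
```

Run:
```python
from h import *
R=frame(-45.);P=np.array([514,-215,125.]);plan(R,P+12*R[:,2],1)
s=sense();g=s['position']-12*s['ee_rot'][:,2];print('grasp',g)
snap('top','t2.png');snap('scene','s2.png')
pr={n:proj(n,g) for n in('top','scene')};print(pr)
c=lambda f,q:cv2.resize(cv2.imread('pics/'+f)[int(q[1])-45:int(q[1])+45,int(q[0])-40:int(q[0])+40],None,fx=5,fy=5,interpolation=cv2.INTER_CUBIC)
cv2.imwrite('pics/c3.png',np.hstack([c('t2.png',pr['top']),c('s2.png',pr['scene'])]))
for n in pr: print(n,'vertical axis 0..-90:',np.round(proj(n,g),1),np.round(proj(n,g-[0,0,90]),1),np.round(proj(n,g+[0,0,14]),1))
```

```text
t 5.7 pos [ 517.3 -216.7  121.7] q [ -5.  27.  -6. 120.  62.  57. -51.] F [ 0.3  0.2 -2.4] open 23.5
[-0.006 -0.021  0.055] [ 0.017  0.003 -0.001]
grasp [ 516.28194711 -208.23545549  130.12629688]
{'top': (np.float64(385.2198856240962), np.float64(240.91410164556407)), 'scene': (np.float64(262.90090145165925), np.float64(138.08284869619962))}
top vertical axis 0..-90: [385.2 240.9] [377.8 245.1] [386.5 240.2]
scene vertical axis 0..-90: [262.9 138.1] [263.1 165.1] [262.9 133.7]
```

View pics/c3.png

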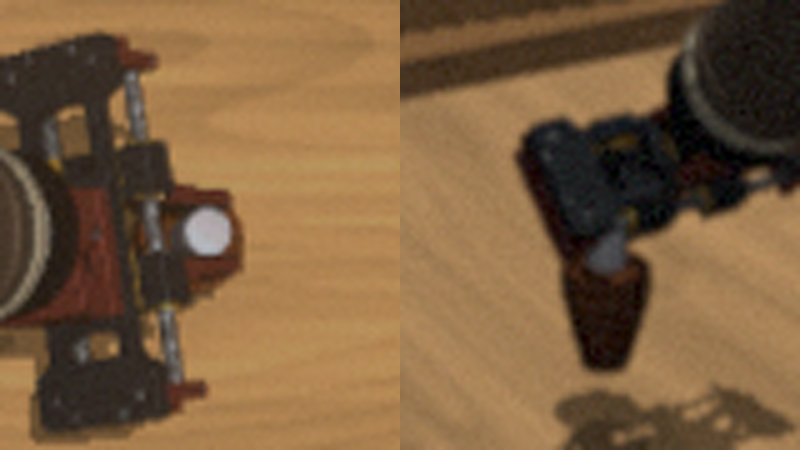

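The top crop shows the grip's end face at (386.2,240.8), against (386.5,240.2) expected for upright. The scene crop shows the foot at about (262,166), also as expected. So the stopper hangs upright with its foot about 40 mm up, and I lower it.

Call:
{"op": "move_arm", "data": {
  "commands": [
    {"linear": [0.03, 0, 0.03], "dr": [0, 0, 0], "hand": 0},
    {"linear": [0.045, 0, 0.045], "dr": [0, 0, 0], "hand": 0},
    {"linear": [0.04, 0, 0.04], "dr": [0, 0, 0], "hand": 0},
    {"linear": [0.02, 0, 0.02], "dr": [0, 0, 0], "hand": 0},
    {"linear": [0.005, 0, 0.005], "dr": [0, 0, 0], "hand": 0}
  ]
}}

```text
clock: 6.3
position: [517.3, -223.1, 92.8]
ee_rot: [[-0.056, 0.995, 0.079], [0.708, 0.095, -0.7], [-0.704, 0.017, -0.71]]
force: [-0.6, -0.2, -0.5]
opening: 23.7
```

Call:
{"op": "move_arm", "data": {
  "commands": [
    {"linear": [0.007, 0, 0.007], "dr": [0, 0, 0], "hand": 0},
    {"linear": [0.007, 0, 0.007], "dr": [0, 0, 0], "hand": 0}
  ]
}}

```text
clock: 6.5
position: [517.1, -223.5, 89.4]
ee_rot: [[-0.056, 0.995, 0.078], [0.708, 0.094, -0.7], [-0.704, 0.016, -0.71]]
force: [0.3, -0.0, -1.8]
opening: 23.5
```

Call:
{"op": "move_arm", "data": {
  "commands": [
    {"linear": [0.007, 0, 0.007], "dr": [0, 0, 0], "hand": 0},
    {"linear": [0.007, 0, 0.007], "dr": [0, 0, 0], "hand": 0},
    {"linear": [0.004, 0, 0.004], "dr": [0, 0, 0], "hand": 0}
  ]
}}

```text
clock: 6.8
position: [517.4, -223.3, 85.5]
ee_rot: [[-0.056, 0.995, 0.078], [0.708, 0.095, -0.7], [-0.704, 0.017, -0.71]]
force: [-1.2, -0.2, -1.3]
opening: 23.6
```

Call:
{"op": "move_arm", "data": {
  "commands": [
    {"linear": [0.006, 0, 0.006], "dr": [0, 0, 0], "hand": 0},
    {"linear": [0.004, 0, 0.004], "dr": [0, 0, 0], "hand": 0},
    {"linear": [0, 0, 0], "dr": [0, 0, 0], "hand": 0}
  ]
}}

```text
clock: 7.1
position: [517.7, -223.1, 83.2]
ee_rot: [[-0.056, 0.995, 0.079], [0.708, 0.095, -0.7], [-0.704, 0.017, -0.71]]
force: [-0.9, -0.2, -0.5]
opening: 23.2
```

Call:
{"op": "move_arm", "data": {
  "commands": [
    {"linear": [0.007, 0, 0.007], "dr": [0, 0, 0], "hand": 0},
    {"linear": [0, 0, 0], "dr": [0, 0, 0], "hand": 0}
  ]
}}

```text
clock: 7.3
position: [518.1, -223.5, 82.6]
ee_rot: [[-0.055, 0.995, 0.08], [0.707, 0.095, -0.701], [-0.705, 0.018, -0.709]]
force: [0.8, 0.4, -0.9]
opening: 23.0
```

Call:
{"op": "move_arm", "data": {
  "commands": [
    {"linear": [0.006, 0, 0.006], "dr": [0, 0, 0], "hand": 0},
    {"linear": [0, 0, 0], "dr": [0, 0, 0], "hand": 0}
  ]
}}

```text
clock: 7.5
position: [518.9, -223.8, 82.4]
ee_rot: [[-0.054, 0.995, 0.081], [0.706, 0.095, -0.702], [-0.707, 0.019, -0.707]]
force: [0.3, -0.3, -1.4]
opening: 23.2
```

Call:
{"op": "move_arm", "data": {
  "commands": [
    {"linear": [0.012, 0, 0.012], "dr": [0, 0, 0], "hand": 0},
    {"linear": [0.006, 0, 0.006], "dr": [0, 0, 0], "hand": 0}
  ]
}}

```text
clock: 7.7
position: [520.4, -224.8, 81.9]
ee_rot: [[-0.051, 0.995, 0.083], [0.702, 0.095, -0.706], [-0.711, 0.022, -0.703]]
force: [-3.5, 4.5, 11.5]
opening: 23.1
```

Run:
```python
from h import *
s=sense();print(s['force'],s['wrist_torque'],s['position'],s['position']-12*s['ee_rot'][:,2])
snap('top','t3.png');snap('scene','s3.png')
c=lambda f,u,v:cv2.resize(cv2.imread('pics/'+f)[v:v+90,u:u+80],None,fx=5,fy=5,interpolation=cv2.INTER_CUBIC)
cv2.imwrite('pics/c4.png',np.hstack([c('t3.png',345,200),c('s3.png',222,100)]))
g=s['position']-12*s['ee_rot'][:,2]
for n in('top','scene'): print(n,[np.round(proj(n,[g[0],g[1],z]),1) for z in(0,66,104)])
```

```text
[-3.49024786  4.54551043 11.53071753] [-0.00463979  0.70470097 -0.53894345] [ 520.37492566 -224.82670716   81.8902862 ] [ 519.37769986 -216.35419223   90.32960083]
top [array([377.8, 245.7]), array([382.9, 242.8]), array([386.1, 241. ])]
scene [array([261. , 175.6]), array([260.8, 156.7]), array([260.7, 145.3])]
```

View pics/c4.png

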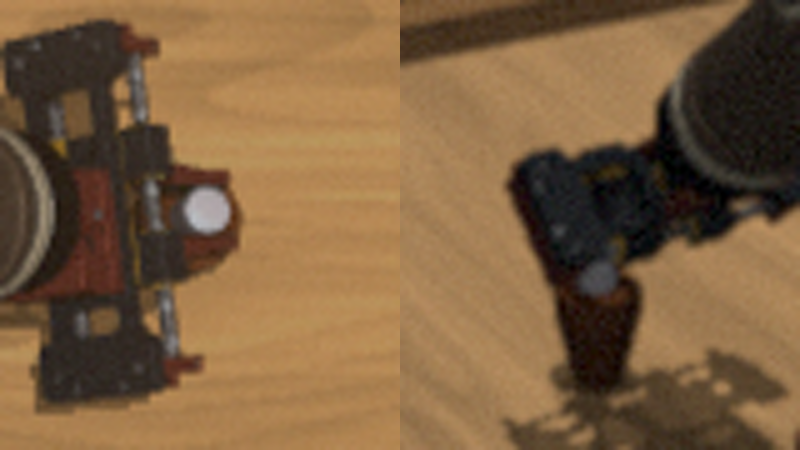

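The foot stands on the desk at scene (261,177) with a contact force of 11.5 N, and the grip's end face is at top (386.3,241.6) against (386.1,241) expected for upright. I release and back off along the tool axis.

Call:
{"op": "move_arm", "data": {
  "commands": [
    {"linear": [-0.005, 0, -0.005], "dr": [0, 0, 0], "hand": 24},
    {"linear": [0, 0, 0], "dr": [0, 0, 0], "hand": 40},
    {"linear": [0, 0, 0], "dr": [0, 0, 0], "hand": 70},
    {"linear": [0, 0, 0], "dr": [0, 0, 0], "hand": 100},
    {"linear": [0, 0, 0], "dr": [0, 0, 0], "hand": 100}
  ]
}}

```text
clock: 8.3
position: [520.1, -224.7, 82.4]
ee_rot: [[-0.052, 0.995, 0.083], [0.702, 0.095, -0.705], [-0.71, 0.022, -0.704]]
force: [0.3, -0.9, -0.9]
opening: 52.1
```

Call:
{"op": "move_arm", "data": {
  "commands": [
    {"linear": [0, 0, 0], "dr": [0, 0, 0], "hand": 100},
    {"linear": [0, 0, 0], "dr": [0, 0, 0], "hand": 100},
    {"linear": [0, 0, 0], "dr": [0, 0, 0], "hand": 100}
  ]
}}

```text
clock: 8.6
position: [519.9, -224.8, 82.1]
ee_rot: [[-0.052, 0.995, 0.082], [0.702, 0.095, -0.706], [-0.71, 0.021, -0.704]]
force: [-0.2, -0.4, -0.3]
opening: 75.8
```

Run:
```python
from h import *
s=sense();plan(s['ee_rot'],s['position']-110*s['ee_rot'][:,2],5)
```

```text
t 8.6 pos [ 519.9 -224.8   82.1] q [ -5.  32.  -4. 121.  65.  54. -57.] F [-0.2 -0.4 -0.3] open 75.8
[-0.    -0.    -0.147] [0. 0. 0.]
[-0.    -0.    -0.147] [0. 0. 0.]
[-0.    -0.    -0.147] [0. 0. 0.]
[-0.    -0.    -0.147] [0. 0. 0.]
[-0.    -0.    -0.147] [0. 0. 0.]
```

Call:
{"op": "move_arm", "data": {
  "commands": [
    {"linear": [0, 0, -0.08], "dr": [0, 0, 0], "hand": 100},
    {"linear": [0, 0, -0.14], "dr": [0, 0, 0], "hand": 100},
    {"linear": [0, 0, -0.16], "dr": [0, 0, 0], "hand": 100},
    {"linear": [0, 0, -0.2], "dr": [0, 0, 0], "hand": 100},
    {"linear": [0, 0, -0.2], "dr": [0, 0, 0], "hand": 100}
  ]
}}

```text
clock: 9.1
position: [507.1, -140.5, 166.7]
ee_rot: [[-0.053, 0.996, 0.075], [0.702, 0.091, -0.707], [-0.71, 0.015, -0.704]]
force: [0.3, 0.0, 0.2]
opening: 87.8
```

Run:
```python
from h import *
snap('top','t4.png');snap('scene','s4.png')
c=lambda f,u,v:cv2.resize(cv2.imread('pics/'+f)[v:v+90,u:u+80],None,fx=5,fy=5,interpolation=cv2.INTER_CUBIC)
cv2.imwrite('pics/c5.png',np.hstack([c('t4.png',345,200),c('s4.png',222,100)]))
plan(frame(0),[519,-217,165],7)
```

```text
t 9.2 pos [ 509.4 -137.9  168. ] q [-11.  23.  -9. 118.  54.  66. -51.] F [ 0.6  0.3 -0.7] open 88.0
[-0.051  0.002  0.056] [ 0.003  0.143 -0.002]
[-0.057  0.002  0.05 ] [ 0.003  0.143 -0.002]
[-0.063  0.002  0.043] [ 0.003  0.143 -0.002]
[-0.067  0.002  0.036] [ 0.003  0.143 -0.002]
[-0.071  0.002  0.028] [ 0.003  0.143 -0.002]
[-0.073  0.002  0.02 ] [ 0.003  0.143 -0.002]
[-0.075  0.002  0.011] [ 0.003  0.143 -0.002]
```

View pics/c5.png

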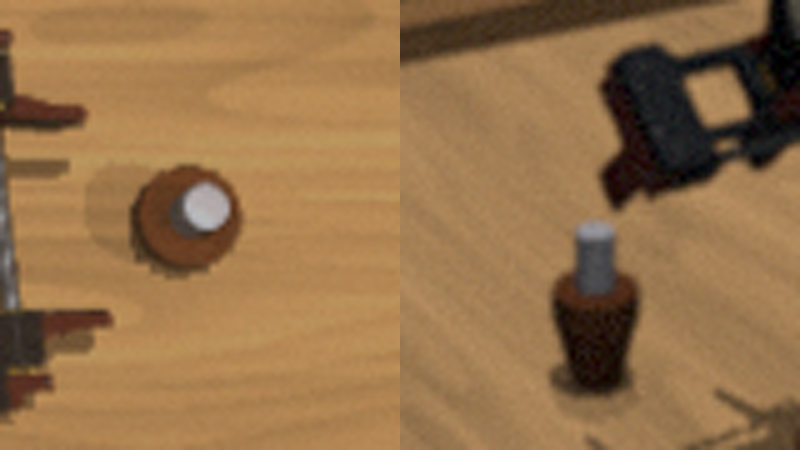

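The stopper now stands alone and upright: its grip top is at top (385.8,241) and scene (260.6,145.6), matching (519,-216.5). I bring the tool to vertical above it.

Call:
{"op": "move_arm", "data": {
  "commands": [
    {"linear": [-0.051, 0.002, 0.05], "dr": [0, 0.143, 0], "hand": 100},
    {"linear": [-0.057, 0.002, 0.045], "dr": [0, 0.143, 0], "hand": 100},
    {"linear": [-0.063, 0.002, 0.04], "dr": [0, 0.143, 0], "hand": 100},
    {"linear": [-0.067, 0.002, 0.033], "dr": [0, 0.143, 0], "hand": 100},
    {"linear": [-0.071, 0.002, 0.025], "dr": [0, 0.143, 0], "hand": 100}
  ]
}}

```text
clock: 9.7
position: [518.7, -186.8, 166.7]
ee_rot: [[-0.106, 0.993, 0.046], [0.972, 0.114, -0.203], [-0.207, 0.023, -0.978]]
force: [0.1, 0.7, -0.0]
opening: 87.8
```

Run:
```python
from h import *
plan(frame(0),[519,-216.5,150],4)
```

```text
t 9.7 pos [ 518.7 -186.8  166.7] q [ 18.  18. -13. 110.  20.  50.  -0.] F [ 0.1  0.7 -0. ] open 87.8
[-0.042 -0.006  0.037] [0.008 0.066 0.004]
[-0.044 -0.005  0.035] [0.008 0.066 0.004]
[-0.046 -0.005  0.033] [0.008 0.066 0.004]
[-0.048 -0.005  0.03 ] [0.008 0.066 0.004]
```

Call:
{"op": "move_arm", "data": {
  "commands": [
    {"linear": [-0.042, -0.006, 0.037], "dr": [0.008, 0.066, 0.004], "hand": 100},
    {"linear": [-0.044, -0.005, 0.035], "dr": [0.008, 0.066, 0.004], "hand": 100},
    {"linear": [-0.046, -0.005, 0.033], "dr": [0.008, 0.066, 0.004], "hand": 100},
    {"linear": [-0.048, -0.005, 0.03], "dr": [0.008, 0.05, 0.004], "hand": 100},
    {"linear": [0, 0, 0], "dr": [0, 0, 0], "hand": 100}
  ]
}}

```text
clock: 10.2
position: [515.4, -228.0, 149.0]
ee_rot: [[-0.082, 0.997, 0.001], [0.997, 0.082, -0.006], [-0.006, 0.0, -1.0]]
force: [-0.7, 0.2, -0.3]
opening: 87.9
```

Run:
```python
from h import *
plan(frame(0),[519,-216.5,74],5)
```

```text
t 10.2 pos [ 515.4 -228.   149. ] q [ 30.  23. -14. 104.   7.  54.  17.] F [-0.7  0.2 -0.3] open 87.9
[0.015 0.006 0.1  ] [ 0.     0.002 -0.004]
[0.015 0.006 0.1  ] [ 0.     0.002 -0.004]
[0.015 0.006 0.1  ] [ 0.     0.002 -0.004]
[0.015 0.006 0.1  ] [ 0.     0.002 -0.004]
[0.015 0.006 0.1  ] [ 0.     0.002 -0.004]
```

Call:
{"op": "move_arm", "data": {
  "commands": [
    {"linear": [0.03, 0.01, 0.04], "dr": [0, 0.002, -0.004], "hand": 100},
    {"linear": [0.03, 0.008, 0.1], "dr": [0, 0.002, -0.004], "hand": 100},
    {"linear": [0.015, 0.006, 0.12], "dr": [0, 0.002, -0.004], "hand": 100},
    {"linear": [0, 0.002, 0.11], "dr": [0, 0.002, -0.004], "hand": 100},
    {"linear": [0, 0, 0.06], "dr": [0, 0, 0], "hand": 100}
  ]
}}

```text
clock: 10.7
position: [518.5, -211.4, 82.0]
ee_rot: [[-0.1, 0.995, 0.002], [0.995, 0.1, -0.003], [-0.003, 0.002, -1.0]]
force: [0.0, 1.0, 0.7]
opening: 87.8
```

Run:
```python
from h import *
plan(frame(0),[519,-216.5,74],1)
```

```text
t 10.7 pos [ 518.5 -211.4   82. ] q [ 28.  27. -14. 108.   9.  46.  15.] F [0.  1.  0.7] open 87.8
[-0.034 -0.     0.054] [0.002 0.004 0.001]
```

Call:
{"op": "move_arm", "data": {
  "commands": [
    {"linear": [-0.02, 0, 0.025], "dr": [0.002, 0.004, 0], "hand": 100},
    {"linear": [-0.01, 0, 0.01], "dr": [0, 0, 0], "hand": 100},
    {"linear": [-0.005, 0, 0.003], "dr": [0, 0, 0], "hand": 100},
    {"linear": [0, 0, 0], "dr": [0, 0, 0], "hand": 100}
  ]
}}

```text
clock: 11.1
position: [519.1, -214.5, 75.8]
ee_rot: [[-0.104, 0.995, -0.001], [0.995, 0.104, -0.0], [-0.0, -0.001, -1.0]]
force: [0.6, 0.4, 0.3]
opening: 88.1
```

Run:
```python
from h import *
plan(frame(0),[519,-216.5,74],1)
```

```text
t 11.1 pos [ 519.1 -214.5   75.8] q [ 28.  28. -14. 108.   9.  45.  15.] F [0.6 0.4 0.3] open 88.1
[-0.013 -0.002  0.012] [-0.001  0.     0.006]
```

Call:
{"op": "move_arm", "data": {
  "commands": [
    {"linear": [-0.013, 0, 0.008], "dr": [0, 0, 0], "hand": 50},
    {"linear": [0, 0, 0], "dr": [0, 0, 0], "hand": 40},
    {"linear": [0, 0, 0], "dr": [0, 0, 0], "hand": 30},
    {"linear": [0, 0, 0], "dr": [0, 0, 0], "hand": 25},
    {"linear": [0, 0, 0], "dr": [0, 0, 0], "hand": 20}
  ],
  "grip_force": 30
}}

```text
clock: 11.6
position: [520.2, -217.5, 76.0]
ee_rot: [[-0.103, 0.995, 0.002], [0.995, 0.103, -0.002], [-0.002, 0.002, -1.0]]
force: [0.1, -0.5, 0.2]
opening: 51.7
```

Call:
{"op": "move_arm", "data": {
  "commands": [
    {"linear": [0, 0, 0], "dr": [0, 0, 0], "hand": 0},
    {"linear": [0, 0, 0], "dr": [0, 0, 0], "hand": 0},
    {"linear": [0, 0, 0], "dr": [0, 0, 0], "hand": 0},
    {"linear": [0, 0, 0], "dr": [0, 0, 0], "hand": 0},
    {"linear": [0, 0, 0], "dr": [0, 0, 0], "hand": 0}
  ],
  "grip_force": 30
}}

```text
clock: 12.1
position: [520.2, -217.4, 76.1]
ee_rot: [[-0.103, 0.995, 0.002], [0.995, 0.103, -0.002], [-0.002, 0.002, -1.0]]
force: [-0.2, -0.3, 1.0]
opening: 23.6
```

Run:
```python
from h import *
s=sense();print(s['ee_rot']);plan(frame(0),s['position']+[0,0,180],5)
```

```text
[[-0.10291096  0.9946891   0.00170874]
 [ 0.99468912  0.1029136  -0.00153468]
 [-0.00170238  0.00154172 -0.99999736]]
t 12.1 pos [ 520.2 -217.4   76.1] q [ 28.  28. -14. 108.   9.  45.  15.] F [-0.2 -0.3  1. ] open 23.6
[-0.    0.   -0.24] [0.    0.    0.001]
[-0.    0.   -0.24] [0.    0.    0.001]
[-0.    0.   -0.24] [0.    0.    0.001]
[-0.    0.   -0.24] [0.    0.    0.001]
[-0.    0.   -0.24] [0.    0.    0.001]
```

Call:
{"op": "move_arm", "data": {
  "commands": [
    {"linear": [0, 0, -0.08], "dr": [0, 0, 0], "hand": 0},
    {"linear": [0, 0, -0.2], "dr": [0, 0, 0], "hand": 0},
    {"linear": [0, 0, -0.26], "dr": [0, 0, 0], "hand": 0},
    {"linear": [0, 0, -0.26], "dr": [0, 0, 0], "hand": 0},
    {"linear": [0, 0, -0.26], "dr": [0, 0, 0], "hand": 0}
  ]
}}

```text
clock: 12.6
position: [515.9, -215.5, 236.7]
ee_rot: [[-0.104, 0.995, -0.01], [0.995, 0.104, 0.004], [0.005, -0.01, -1.0]]
force: [0.7, 0.0, -1.3]
opening: 23.4
```

Run:
```python
from h import *
plan(frame(0),[515,258,270],13)
```

```text
t 12.6 pos [ 515.9 -215.5  236.7] q [ 30.  18. -15.  98.   5.  65.  19.] F [ 0.7  0.  -1.3] open 23.4
[ 0.242  0.025 -0.016] [-0.001 -0.     0.   ]
[ 0.242  0.025 -0.016] [-0.001 -0.     0.   ]
[ 0.242  0.024 -0.016] [-0.001 -0.     0.   ]
[ 0.242  0.024 -0.016] [-0.001 -0.     0.   ]
[ 0.242  0.024 -0.016] [-0.001 -0.     0.   ]
[ 0.242  0.024 -0.016] [-0.001 -0.     0.   ]
[ 0.242  0.024 -0.017] [-0.001 -0.     0.   ]
[ 0.242  0.024 -0.017] [-0.001 -0.     0.   ]
[ 0.242  0.024 -0.017] [-0.001 -0.     0.   ]
[ 0.242  0.024 -0.017] [-0.001 -0.     0.   ]
[ 0.242  0.024 -0.017] [-0.001 -0.     0.   ]
[ 0.242  0.024 -0.017] [-0.001 -0.     0.   ]
[ 0.242  0.024 -0.017] [-0.001 -0.     0.   ]
```

Call:
{"op": "move_arm", "data": {
  "commands": [
    {"linear": [0.1, 0.01, -0.05], "dr": [0, 0, 0], "hand": 0},
    {"linear": [0.2, 0.024, -0.05], "dr": [0, 0, 0], "hand": 0},
    {"linear": [0.24, 0.024, -0.04], "dr": [0, 0, 0], "hand": 0},
    {"linear": [0.24, 0.024, -0.03], "dr": [0, 0, 0], "hand": 0},
    {"linear": [0.24, 0.024, -0.017], "dr": [0, 0, 0], "hand": 0}
  ]
}}

```text
clock: 13.1
position: [516.7, -61.3, 272.9]
ee_rot: [[-0.094, 0.996, -0.001], [0.996, 0.094, -0.001], [-0.001, -0.002, -1.0]]
force: [0.9, 0.0, -1.4]
opening: 23.3
```

Run:
```python
from h import *
plan(frame(0),[515,258,270],10)
```

```text
t 13.1 pos [516.7 -61.3 272.9] q [ 19.  12. -21. 101.   5.  68.   2.] F [ 0.9  0.  -1.4] open 23.3
[0.212 0.019 0.002] [-0.     0.    -0.001]
[0.212 0.019 0.002] [-0.     0.    -0.001]
[0.212 0.019 0.002] [-0.     0.    -0.001]
[0.212 0.019 0.002] [-0.     0.    -0.001]
[0.212 0.019 0.002] [-0.     0.    -0.001]
[0.212 0.019 0.002] [-0.     0.    -0.001]
[0.212 0.02  0.002] [-0.     0.    -0.001]
[0.212 0.02  0.002] [-0.     0.    -0.001]
[0.212 0.02  0.002] [-0.     0.    -0.001]
[0.212 0.02  0.002] [-0.     0.    -0.001]
```

Call:
{"op": "move_arm", "data": {
  "commands": [
    {"linear": [0.22, 0.02, 0.002], "dr": [0, 0, 0], "hand": 0},
    {"linear": [0.22, 0.02, 0.002], "dr": [0, 0, 0], "hand": 0},
    {"linear": [0.22, 0.02, 0.002], "dr": [0, 0, 0], "hand": 0},
    {"linear": [0.22, 0.02, 0.002], "dr": [0, 0, 0], "hand": 0},
    {"linear": [0.22, 0.02, 0.002], "dr": [0, 0, 0], "hand": 0}
  ]
}}

```text
clock: 13.6
position: [511.2, 114.7, 271.0]
ee_rot: [[-0.098, 0.995, -0.004], [0.995, 0.098, -0.002], [-0.001, -0.004, -1.0]]
force: [0.8, 0.2, -1.0]
opening: 23.3
```

Run:
```python
from h import *
plan(frame(0),[514.4,259,235],6)
```

```text
t 13.6 pos [511.2 114.7 271. ] q [  4.  14. -27. 100.   7.  68. -19.] F [ 0.8  0.2 -1. ] open 23.3
[0.159 0.019 0.04 ] [-0.001  0.    -0.   ]
[0.159 0.019 0.04 ] [-0.001  0.    -0.   ]
[0.159 0.019 0.04 ] [-0.001  0.    -0.   ]
[0.159 0.019 0.04 ] [-0.001  0.    -0.   ]
[0.159 0.019 0.04 ] [-0.001  0.    -0.   ]
[0.159 0.019 0.04 ] [-0.001  0.    -0.   ]
```

Call:
{"op": "move_arm", "data": {
  "commands": [
    {"linear": [0.2, 0.02, 0.02], "dr": [0, 0, 0], "hand": 0},
    {"linear": [0.2, 0.02, 0.02], "dr": [0, 0, 0], "hand": 0},
    {"linear": [0.2, 0.02, 0.04], "dr": [0, 0, 0], "hand": 0},
    {"linear": [0.16, 0.02, 0.05], "dr": [0, 0, 0], "hand": 0},
    {"linear": [0.1, 0.02, 0.06], "dr": [0, 0, 0], "hand": 0}
  ]
}}

```text
clock: 14.1
position: [507.3, 255.5, 241.3]
ee_rot: [[-0.105, 0.994, -0.006], [0.994, 0.105, -0.001], [-0.0, -0.006, -1.0]]
force: [-0.3, -0.1, -1.1]
opening: 23.5
```

Run:
```python
from h import *
plan(frame(0),[514.4,259,195],3)
```

```text
t 14.1 pos [507.3 255.5 241.3] q [ -9.  20. -30.  96.  11.  67. -35.] F [-0.3 -0.1 -1.1] open 23.5
[0.006 0.017 0.103] [-0.003  0.     0.002]
[0.006 0.017 0.103] [-0.003  0.     0.002]
[0.006 0.017 0.103] [-0.003  0.     0.002]
```

Call:
{"op": "move_arm", "data": {
  "commands": [
    {"linear": [0.006, 0.018, 0.08], "dr": [-0.003, 0, 0], "hand": 0},
    {"linear": [0.004, 0.018, 0.1], "dr": [-0.003, 0, 0], "hand": 0},
    {"linear": [0, 0.01, 0.06], "dr": [-0.003, 0, 0], "hand": 0},
    {"linear": [0, 0.005, 0.02], "dr": [0, 0, 0], "hand": 0},
    {"linear": [0, 0, 0], "dr": [0, 0, 0], "hand": 0}
  ]
}}

```text
clock: 14.6
position: [511.4, 258.3, 197.4]
ee_rot: [[-0.109, 0.994, -0.004], [0.994, 0.109, -0.003], [-0.002, -0.004, -1.0]]
force: [-1.2, 0.4, -1.1]
opening: 23.3
```

Run:
```python
from h import *
snap('top','t6.png');snap('scene','s6.png')
c=lambda f,u,v:cv2.resize(cv2.imread('pics/'+f)[v:v+90,u:u+80],None,fx=5,fy=5,interpolation=cv2.INTER_CUBIC)
cv2.imwrite('pics/c6.png',np.hstack([c('t6.png',160,195),c('s6.png',325,175)]))
plan(frame(0),[514.4,259,180],1)
s=sense();x,y,z=s['position'];f=z-76.1
print('foot z',f,[ (np.round(proj('scene',[x,y,f+h]),1)) for h in(0,46,66)],'rim',np.round(proj('scene',[514.4,259.2,90]),1))
```

```text
t 14.7 pos [511.7 258.6 198.2] q [ -9.  23. -29.  99.  12.  62. -36.] F [-0.3 -0.6 -1.7] open 23.4
[0.001 0.019 0.121] [-0.004  0.002  0.013]
foot z 122.07685514478439 [array([368.3, 221.7]), array([371.1, 204.1]), array([372.4, 196.1])] rim [365.7 233.9]
```

View pics/c6.png

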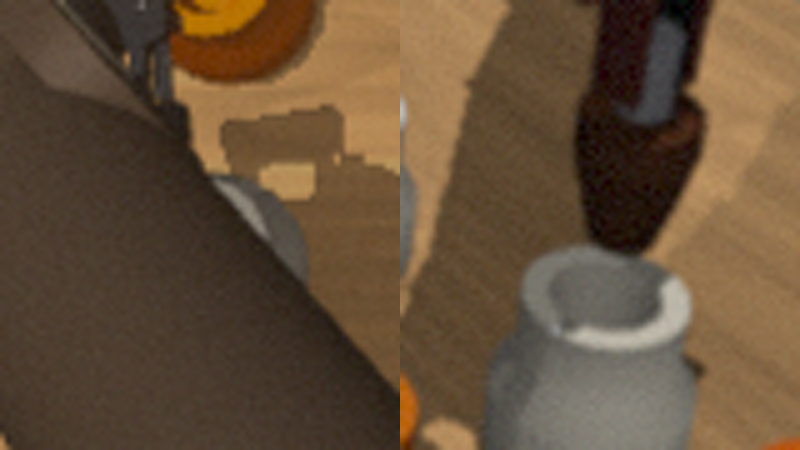

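The scene crop shows the stopper upright, its foot at about (369.4,223) and the rim centre at (365.9,234). That is 1 px right of prediction, about 2 mm. In the top view the arm hides the mouth. I shift the target to about (515.5,258.5) and lower into the mouth, which has 10 mm of slack at entry.

Call:
{"op": "move_arm", "data": {
  "commands": [
    {"linear": [0, 0.02, 0.04], "dr": [-0.004, 0, 0], "hand": 0},
    {"linear": [0, 0.014, 0.07], "dr": [-0.002, 0, 0], "hand": 0},
    {"linear": [0, 0.01, 0.07], "dr": [0, 0, 0], "hand": 0},
    {"linear": [0, 0.004, 0.05], "dr": [0, 0, 0], "hand": 0},
    {"linear": [0, 0, 0.02], "dr": [0, 0, 0], "hand": 0}
  ]
}}

```text
clock: 15.2
position: [520.7, 259.0, 159.1]
ee_rot: [[-0.108, 0.994, 0.005], [0.994, 0.108, -0.001], [-0.001, 0.005, -1.0]]
force: [0.2, 0.5, -1.2]
opening: 23.7
```

Run:
```python
from h import *
print(sense()['ee_rot'][:,2]);plan(frame(0,ya=6.3),[515.5,258.5,140],4)
```

```text
[ 5.40555115e-03 -5.30612407e-04 -9.99985249e-01]
t 15.2 pos [520.7 259.  159.1] q [-10.  26. -28. 101.  14.  57. -38.] F [ 0.2  0.5 -1.2] open 23.7
[ 0.    -0.009  0.032] [ 0.002  0.    -0.001]
[ 0.    -0.009  0.032] [ 0.002  0.    -0.001]
[ 0.    -0.009  0.032] [ 0.002  0.    -0.001]
[ 0.    -0.009  0.032] [ 0.002  0.    -0.001]
```

Call:
{"op": "move_arm", "data": {
  "commands": [
    {"linear": [0, -0.02, 0.01], "dr": [0.002, 0, 0], "hand": 0},
    {"linear": [0, -0.012, 0.02], "dr": [0.002, 0, 0], "hand": 0},
    {"linear": [0, -0.005, 0.02], "dr": [0, 0, 0], "hand": 0},
    {"linear": [0, 0, 0.015], "dr": [0, 0, 0], "hand": 0}
  ]
}}

```text
clock: 15.6
position: [514.3, 258.6, 148.2]
ee_rot: [[-0.108, 0.994, 0.001], [0.994, 0.108, -0.001], [-0.001, 0.001, -1.0]]
force: [-0.0, 0.2, -1.5]
opening: 23.5
```

Run:
```python
from h import *
print(sense()['ee_rot'][:,2]);plan(frame(0,ya=6.3),[515.5,258.5,130],4)
```

```text
[ 1.17951665e-03 -9.56830157e-04 -9.99998847e-01]
t 15.6 pos [514.3 258.6 148.2] q [-10.  26. -28. 102.  15.  56. -38.] F [-0.   0.2 -1.5] open 23.5
[-0.     0.002  0.03 ] [ 0.  0. -0.]
[-0.     0.002  0.03 ] [ 0.  0. -0.]
[-0.     0.002  0.03 ] [ 0.  0. -0.]
[-0.     0.002  0.03 ] [ 0.  0. -0.]
```

Vertical within 0.1° and no contact yet. Lowering gently in small steps.

Call:
{"op": "move_arm", "data": {
  "commands": [
    {"linear": [0, 0.004, 0.02], "dr": [0, 0, 0], "hand": 0},
    {"linear": [0, 0.002, 0.02], "dr": [0, 0, 0], "hand": 0},
    {"linear": [0, 0, 0.02], "dr": [0, 0, 0], "hand": 0},
    {"linear": [0, 0, 0.015], "dr": [0, 0, 0], "hand": 0}
  ]
}}

```text
clock: 16.0
position: [515.6, 258.8, 136.5]
ee_rot: [[-0.108, 0.994, 0.002], [0.994, 0.108, -0.001], [-0.001, 0.002, -1.0]]
force: [-0.8, 0.0, -1.2]
opening: 23.3
```

Call:
{"op": "move_arm", "data": {
  "commands": [
    {"linear": [0, 0, 0.015], "dr": [0, 0, 0], "hand": 0},
    {"linear": [0, 0, 0.012], "dr": [0, 0, 0], "hand": 0}
  ]
}}

```text
clock: 16.2
position: [515.6, 258.7, 132.0]
ee_rot: [[-0.108, 0.994, 0.002], [0.994, 0.108, -0.001], [-0.001, 0.002, -1.0]]
force: [-0.9, -0.9, -0.4]
opening: 23.4
```

Call:
{"op": "move_arm", "data": {
  "commands": [
    {"linear": [0, 0, 0.012], "dr": [0, 0, 0], "hand": 0},
    {"linear": [0, 0, 0.01], "dr": [0, 0, 0], "hand": 0}
  ]
}}

```text
clock: 16.4
position: [515.1, 258.3, 128.3]
ee_rot: [[-0.108, 0.994, 0.001], [0.994, 0.108, -0.002], [-0.002, 0.001, -1.0]]
force: [-2.0, -0.8, 1.3]
opening: 23.7
```

Call:
{"op": "move_arm", "data": {
  "commands": [
    {"linear": [0, -0.003, 0.01], "dr": [0, 0, 0], "hand": 0},
    {"linear": [0, 0, 0.008], "dr": [0, 0, 0], "hand": 0}
  ]
}}

```text
clock: 16.6
position: [514.9, 257.9, 126.2]
ee_rot: [[-0.108, 0.994, 0.002], [0.994, 0.108, -0.002], [-0.002, 0.001, -1.0]]
force: [-3.8, -3.7, 15.4]
opening: 23.8
```

Call:
{"op": "move_arm", "data": {
  "commands": [
    {"linear": [0, 0, 0.008], "dr": [0, 0, 0], "hand": 0},
    {"linear": [0, 0, 0.005], "dr": [0, 0, 0], "hand": 0}
  ]
}}

```text
clock: 16.8
position: [514.9, 257.8, 126.2]
ee_rot: [[-0.107, 0.994, 0.002], [0.994, 0.107, -0.003], [-0.003, 0.002, -1.0]]
force: [-2.6, -1.7, 3.4]
opening: 23.7
```

Contact at TCP z 126.2, which puts the foot at 50.1 mm against the stated 50, so it is fully home. Now the jam check: ease up about 7.5 mm, tilt about 7° around a point in the mouth, and come back.

Call:
{"op": "move_arm", "data": {
  "commands": [
    {"linear": [0, 0, -0.015], "dr": [0, 0, 0], "hand": 0},
    {"linear": [0, 0, -0.015], "dr": [0, 0, 0], "hand": 0},
    {"linear": [0, 0, -0.012], "dr": [0, 0, 0], "hand": 0},
    {"linear": [0, 0, 0], "dr": [0, 0, 0], "hand": 0}
  ]
}}

```text
clock: 17.2
position: [515.5, 258.6, 133.2]
ee_rot: [[-0.107, 0.994, 0.004], [0.994, 0.107, -0.001], [-0.002, 0.004, -1.0]]
force: [-0.3, -0.1, -1.1]
opening: 23.5
```

Run:
```python
from h import *
print(sense()['ee_rot'][:,2]);plan(frame(0,ya=6.3),[514.9,258,133.5],1)
```

```text
[ 0.0039447  -0.00128326 -0.9999914 ]
t 17.2 pos [515.5 258.6 133.2] q [-11.  27. -28. 103.  15.  54. -39.] F [-0.3 -0.1 -1.1] open 23.5
[-0.004 -0.004 -0.002] [ 0.005  0.002 -0.003]
```

Call:
{"op": "move_arm", "data": {
  "commands": [
    {"linear": [-0.002, 0.008, 0], "dr": [0.04, 0, 0], "hand": 0},
    {"linear": [-0.001, 0.01, 0], "dr": [0.04, 0, 0], "hand": 0},
    {"linear": [0, 0.01, 0], "dr": [0.04, 0, 0], "hand": 0}
  ]
}}

```text
clock: 17.5
position: [519.1, 259.1, 133.6]
ee_rot: [[-0.109, 0.99, -0.091], [0.994, 0.109, -0.011], [-0.001, -0.092, -0.996]]
force: [0.6, 0.2, -0.7]
opening: 23.2
```

Run:
```python
from h import *
s=sense();z=s['ee_rot'][:,2];print('tilt',np.degrees(np.arccos(-z[2])),z,s['position']-np.array([0,0,0])-z*54*-1);plan(s['ee_rot'],s['position'],1);print(s['wrist_torque'])
```

```text
tilt 5.281728429602496 [-0.09134237 -0.01141647 -0.9957541 ] [514.1524732  258.50209933  79.81679619]
t 17.5 pos [519.1 259.1 133.6] q [-10.  30. -28.  97.  13.  61. -36.] F [ 0.6  0.2 -0.7] open 23.2
[0. 0. 0.] [0. 0. 0.]
[-0.09052021 -0.33651332 -0.01847211]
```

Tilted 5.3° with no contact force, so it is free. A little more.

Call:
{"op": "move_arm", "data": {
  "commands": [
    {"linear": [-0.002, 0.007, 0.002], "dr": [0.026, 0, 0], "hand": 0},
    {"linear": [-0.001, 0.005, 0.002], "dr": [0.02, 0, 0], "hand": 0},
    {"linear": [0, 0, 0], "dr": [0, 0, 0], "hand": 0}
  ]
}}

```text
clock: 17.8
position: [521.5, 259.0, 132.8]
ee_rot: [[-0.108, 0.986, -0.13], [0.994, 0.107, -0.015], [-0.001, -0.131, -0.991]]
force: [-1.8, -0.8, 2.4]
opening: 23.3
```

Run:
```python
from h import *
s=sense();z=s['ee_rot'][:,2];print('tilt',np.degrees(np.arccos(-z[2])),z,s['position']+z*54);plan(s['ee_rot'],s['position'],1);print(s['wrist_torque'])
snap('scene','s7.png');cv2.imwrite('pics/c7.png',cv2.resize(cv2.imread('pics/s7.png')[160:270,320:420],None,fx=5,fy=5,interpolation=cv2.INTER_CUBIC))
```

```text
tilt 7.5229625858271145 [-0.13004176 -0.01516941 -0.99139247] [514.45769325 258.13324444  79.24566776]
t 17.8 pos [521.5 259.  132.8] q [ -9.  32. -28.  95.  12.  63. -35.] F [-1.8 -0.8  2.4] open 23.3
[0. 0. 0.] [0. 0. 0.]
[-0.27337865  0.04348912  0.05874906]
```

View pics/c7.png

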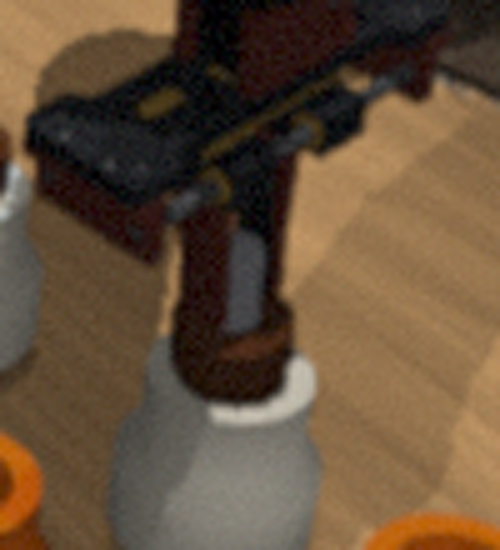

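Tilted 7.5° at 6.6 mm of rise with only 2–3 N of contact: the stopper sits in the mouth, leaning, at about (366,236). I straighten it and seat it again.

Call:
{"op": "move_arm", "data": {
  "commands": [
    {"linear": [0.001, -0.011, -0.003], "dr": [-0.04, 0, 0], "hand": 0},
    {"linear": [0, -0.011, 0], "dr": [-0.042, 0, 0], "hand": 0},
    {"linear": [0, -0.011, 0], "dr": [-0.042, 0, 0], "hand": 0},
    {"linear": [0, -0.009, 0], "dr": [-0.035, 0, 0], "hand": 0},
    {"linear": [0, 0, 0], "dr": [0, 0, 0], "hand": 0}
  ]
}}

```text
clock: 18.35
position: [513.8, 258.4, 132.7]
ee_rot: [[-0.11, 0.994, -0.0], [0.994, 0.11, -0.001], [-0.001, -0.0, -1.0]]
force: [-1.4, 0.4, -2.2]
opening: 23.4
```

Run:
```python
from h import *
s=sense();print(s['ee_rot'][:,2]);plan(frame(0,ya=6.2),[514.8,257.9,126],3)
```

```text
[-1.13696509e-04 -1.03629121e-03 -9.99999457e-01]
t 18.35 pos [513.8 258.4 132.7] q [-10.  27. -28. 103.  15.  54. -39.] F [-1.4  0.4 -2.2] open 23.4
[-0.001  0.002  0.015] [-0.     0.     0.001]
[-0.001  0.002  0.015] [-0.     0.     0.001]
[-0.001  0.002  0.015] [-0.     0.     0.001]
```

Call:
{"op": "move_arm", "data": {
  "commands": [
    {"linear": [-0.001, 0.003, 0.013], "dr": [0, 0, 0], "hand": 0},
    {"linear": [-0.001, 0.002, 0.013], "dr": [0, 0, 0], "hand": 0},
    {"linear": [0, 0, 0.01], "dr": [0, 0, 0], "hand": 0}
  ]
}}

```text
clock: 18.65
position: [514.9, 258.0, 127.0]
ee_rot: [[-0.11, 0.994, -0.001], [0.994, 0.11, -0.001], [-0.001, -0.001, -1.0]]
force: [-1.4, -1.6, 0.8]
opening: 23.7
```

Call:
{"op": "move_arm", "data": {
  "commands": [
    {"linear": [0, 0, 0.01], "dr": [0, 0, 0], "hand": 0},
    {"linear": [0, 0, 0.01], "dr": [0, 0, 0], "hand": 0}
  ]
}}

```text
clock: 18.85
position: [515.1, 257.8, 126.0]
ee_rot: [[-0.109, 0.994, -0.001], [0.994, 0.109, -0.002], [-0.002, -0.001, -1.0]]
force: [-7.8, -4.5, 23.1]
opening: 23.7
```

Call:
{"op": "move_arm", "data": {
  "commands": [
    {"linear": [0, 0, 0.008], "dr": [0, 0, 0], "hand": 0},
    {"linear": [0, 0, 0.006], "dr": [0, 0, 0], "hand": 0}
  ]
}}

```text
clock: 19.05
position: [515.1, 257.8, 126.1]
ee_rot: [[-0.108, 0.994, -0.001], [0.994, 0.108, -0.003], [-0.003, -0.002, -1.0]]
force: [-3.4, -1.7, 8.4]
opening: 23.3
```

Seated again at z 126.0 and upright. Releasing.

Call:
{"op": "move_arm", "data": {
  "commands": [
    {"linear": [-0.002, -0.003, 0], "dr": [0, 0, 0], "hand": 0},
    {"linear": [0, 0, 0], "dr": [0, 0, 0], "hand": 35},
    {"linear": [0, 0, 0], "dr": [0, 0, 0], "hand": 50},
    {"linear": [0, 0, 0], "dr": [0, 0, 0], "hand": 80},
    {"linear": [0, 0, 0], "dr": [0, 0, 0], "hand": 100}
  ]
}}

```text
clock: 19.55
position: [515.6, 257.8, 125.7]
ee_rot: [[-0.108, 0.994, -0.001], [0.994, 0.108, -0.002], [-0.002, -0.002, -1.0]]
force: [-0.0, 0.2, 0.2]
opening: 51.3
```

Call:
{"op": "move_arm", "data": {
  "commands": [
    {"linear": [0, 0, 0], "dr": [0, 0, 0], "hand": 100},
    {"linear": [0, 0, 0], "dr": [0, 0, 0], "hand": 100},
    {"linear": [0, 0, 0], "dr": [0, 0, 0], "hand": 100}
  ]
}}

```text
clock: 19.85
position: [515.6, 257.8, 125.6]
ee_rot: [[-0.108, 0.994, -0.002], [0.994, 0.108, -0.002], [-0.002, -0.002, -1.0]]
force: [-0.6, 0.2, -0.3]
opening: 75.1
```

Call:
{"op": "move_arm", "data": {
  "commands": [
    {"linear": [0, 0, -0.1], "dr": [0, 0, 0], "hand": 100},
    {"linear": [0, 0, -0.2], "dr": [0, 0, 0], "hand": 100},
    {"linear": [0, 0, -0.25], "dr": [0, 0, 0], "hand": 100},
    {"linear": [0, 0, -0.25], "dr": [0, 0, 0], "hand": 100},
    {"linear": [0, 0, -0.2], "dr": [0, 0, 0], "hand": 100}
  ]
}}

```text
clock: 20.35
position: [513.4, 257.2, 280.3]
ee_rot: [[-0.109, 0.994, -0.009], [0.994, 0.109, -0.005], [-0.004, -0.01, -1.0]]
force: [-0.2, 0.0, 0.6]
opening: 87.6
```

Call:
{"op": "move_arm", "data": {
  "commands": [
    {"linear": [-0.2, 0, 0], "dr": [0, 0, 0], "hand": 100},
    {"linear": [-0.3, 0, 0], "dr": [0, 0, 0], "hand": 100},
    {"linear": [-0.3, 0, 0], "dr": [0, 0, 0], "hand": 100},
    {"linear": [-0.3, 0, 0], "dr": [0, 0, 0], "hand": 100},
    {"linear": [-0.2, 0, 0], "dr": [0, 0, 0], "hand": 100}
  ]
}}

```text
clock: 20.85
position: [536.6, 66.3, 293.5]
ee_rot: [[-0.122, 0.992, 0.006], [0.992, 0.122, 0.004], [0.003, 0.007, -1.0]]
force: [-0.4, -0.1, -0.2]
opening: 87.5
```

Call:
{"op": "move_arm", "data": {
  "commands": [
    {"linear": [-0.2, 0, 0], "dr": [0, 0, 0], "hand": 100},
    {"linear": [-0.2, 0, 0], "dr": [0, 0, 0], "hand": 100},
    {"linear": [0, 0, 0], "dr": [0, 0, 0], "hand": 100},
    {"linear": [0, 0, 0], "dr": [0, 0, 0], "hand": 100}
  ]
}}

```text
clock: 21.25
position: [544.1, -0.9, 298.5]
ee_rot: [[-0.115, 0.993, 0.011], [0.993, 0.115, 0.003], [0.002, 0.012, -1.0]]
force: [0.3, 1.4, -0.3]
opening: 87.9
```

Run:
```python
from h import *
snap('top','t8.png');snap('scene','s8.png')
a=cv2.imread('pics/t8.png')[100:270,110:390];b=cv2.imread('pics/s8.png')[150:320,180:460]
cv2.imwrite('pics/c8.png',cv2.resize(np.vstack([a[:,:],b]),None,fx=1.75,fy=1.75,interpolation=cv2.INTER_CUBIC))
for h in(56+60,154): print(h,[np.round(proj(n,[514.8,257.9,h]),1) for n in('top','scene')])
```

```text
116 [array([197.3, 242.5]), array([366.6, 224.2])]
154 [array([194.5, 240.6]), array([368.9, 209.8])]
```

View pics/c8.png

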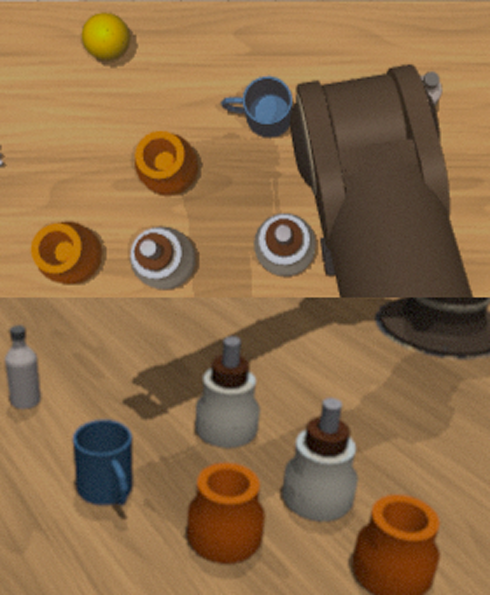

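The stopper sits in the jar just like the one in the closed jar. Its grip top is at top (195,241.5) and scene (369,209.5), against predictions of (194.5,240.6) and (368.9,209.8). The mug, at top (263,160), and the lotion bottle, at scene (193,192), are unmoved, and the arm is clear.

```bash
python3 -c "
from bench import close_job;print(close_job())"
```

```text
the job is handed in; nothing more can be done
None
```

The job is done and handed in at about 21 s of the 67 s allowed; no verdict is reported.

- **Standing up:** I stood the fallen stopper on its narrow end on the desk and let go. The camera showed it upright and alone.
- **Seating:** I took it from above and lowered it into the open white jar. It seated with the foot 50.1 mm above the desk, which is the stated fully-home height.
- **Jam check:** I rocked it 7.5° at about 6.6 mm of rise, with only 2–3 N of contact, so it was free. I then straightened it and seated it again at the same height, within 0.2° of upright, before letting go.
- **Forces:** Readings were taken only at the end of each move. The highest upward force was 23 N, during the second seating.
- **Final pictures:** The stopper's grip is within 1 px of where it should be when home and upright. The mug and the lotion bottle are where they were, and the robot touches nothing.

One thing disagreed: just before lowering, the scene camera put the stopper about 1 px (2 mm) off the arm's own reading. I shifted the target by about 1 mm, and the taper took up the rest.

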